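# Purge the air sampler and hold its sprung hatch at the brink

## Robot

A 6-joint arm with a two-finger parallel gripper is mounted at the origin on the work surface. World frame = base frame: x ahead of the robot, y to its left, z up, the work surface at z = 0. Lengths are in m, angles in rad, forces in N, time in s.
With the tool pointing down it reaches from about 0.375 to 0.9 m from the base axis. Payload 3.1 kg.
Tool frame: the origin (TCP) lies on the centre line of the jaws, within the pads' length; the fingertips stand ctrl.tip_extent ahead of it and the grasp point (between the pads) lies 5 mm behind it (ctrl.tip_extent is the distance from the TCP to the fingertips, in m); z points along the fingers, y is the line along which they close (so a half turn about z gives the same grasp; the last joint's range is limited). The gripper opens to 87 mm and grips with 3 to 60 N. Pads are 19 mm wide; open, the fingers measure 117 mm over their backs; the gripper's body (75 mm by 190 mm) begins 51 mm behind the grasp point.
Start: joints at [0.957, 0.527, 1.433, -0, 1.181, -0.178], TCP at [0.264, 0.567, 0.215] pointing down, gripper open.
Joint ranges: [-3.08, 3.08], [-0.75, 2.2], [0.22, 2.44], [-1.43, 4.57], [0, 2.65], [-2.85, 2.85]. Speed limits (rad/s): [2.79, 2.79, 3.14, 3.14, 3.14, 3.14].

## Interface

Orientations are given as [roll, pitch, yaw] about the fixed x, y, z axes, in that order (R = Rz(yaw) Ry(pitch) Rx(roll)).
In Python, from rig import ctrl, imaging, nets gives the robot as it stands.
- The arm moves only by the tool play_rows, never from a script. Its arguments are lists of equal length, an entry for each row: "delta_rot": the turn, a rotation vector about the tool's x, y, z in rad, a list of three; "dp": the shift along the tool's x, y, z in m, a list of three; "fingers": the opening, from -1 (shut) to 1 (fully open). In form: {"delta_rot": [[wx, wy, wz], ...], "dp": [[dx, dy, dz], ...], "fingers": [fingers, ...]}. A call has 1 to 8 rows; each row shifts and turns the commanded pose from where the row before left it, along the tool's axes as they then stand; what a row does not reach is not made up. A row lasts 1/12 s, in which the tool goes at most 41.7 mm and 7.16 degrees, less where a joint would pass 70% of its speed; a pose out of reach is approached as far as the arm can. A call with a gripper value outside its range is refused whole. The fingers move at their own pace and stop on an object; "grip_force" is the grip in N (left out, the last holds). Time passes only in rows, so rows that do not move let the fingers close. It gives the time, the measured TCP pose, the force, the opening and the grip force at its end, in the units of the state.
- ctrl.observe(): the state, without advancing time (a new reading comes with each control period).
- imaging.read_camera(name): name is "scene" or "top" or "wrist"; returns a dict with "frame" (420x560x3 uint8, red, green, blue), "z_map" (420x560 float32, m along the optical axis (not along the pixel's ray), 0 where there is no reading), "camera_matrix" (3x3 intrinsics, pixels), "world_to_cam" (4x4, takes a point from world to camera coordinates). Camera axes: x right, y down, z forward; pixel columns grow to the right and rows downward; lengths in m; the calibration is good to about 2 mm. A picture is of the moment at which its call begins.
- ctrl.job_done(): hands the job in; it is judged then, once.
Trained networks look in a picture, given as the dict that the camera call returned (one of the last four; its "shot" number tells which), for a name from the list of things; names that differ only in an ending like _2 or _b are one class to them, and where a whole thing is asked for, a point or a joint stands for the part that bears it (a point fixed in the world has none). Each returns a list of dicts, best first, with "score" (0 to 1); they miss things now and then, are a little off and sometimes report something else, mostly with a low value. They report only what shows in the picture. A call takes as long as a camera call. They do not tell look-alikes from the thing itself.
- nets.silhouettes(picture, thing): "pixels" (420x560 bool, what is visible of it) and "point" ([column, row] in pixels, amid what is visible of it).
The state is a dict: "time_s": time; "joints": joint angles; "joint_velocities": joint speeds; "effort": joint torques, N m; "tool_pos": TCP position; "tcp_rot": TCP orientation; "ft_force": force on the tool from outside, world axes, zero at the start; "torque": the same for the moment, N m; "gripper_width": finger opening in m; "finger_force": force on a finger pad.
Only numpy, scipy, OpenCV 4.12 (cv2) and the standard library are available. Lean on these libraries where they do the work, as an engineer would, in place of code of your own. Each camera call takes 0.05 s, during which the arm holds its last target. There are 200 camera calls.

## Task

Purge the air sampler for a filter inspection: pull the black slide knob of the purge valve block all the way out, then push it fully home again. Then take the sampler's sprung hatch by its bar and raise it clearly past its balance point, without letting it fly up to its stop, and ease it back to just below the balance point, where it would fall shut by itself if let go. Finish while holding it there, still, by the bar; keep the bottle, filter puck and screwdriver where they are.

Things in the scene. Friction and masses are not known exactly. Their poses are not given: they have to be found in the camera images.
- sampler: The air sampler, a fixed beige open-topped metal box, 220 deep (its x) x 240 wide (its y) x 105 mm high, with walls 5 mm thick; origin at the centre of its underside; its -x side is the front, which looks roughly to the robot. It may stand left or right of the valve block. The hatch lies on its top.
- hatch_hinge (a point): Middle of the hatch's hinge axis, which runs along the sampler's y, 85 mm behind (+x of) the sampler's origin and 109 mm above the table. Fixed to the sampler, with its axes. The hatch is a cream steel plate 190 x 244 x 6 mm, 1.55 kg with its bar, reaching forward (sampler's -x) from this axis; springs on the axis nearly carry it.
- hatch (a joint): Hatch angle, rad: 0 shut (level), growing as its front edge with the bar rises; hard stop at 1.30. Balance point at 0.85 (49 deg): below it the hatch falls shut by itself, above it the hinge springs lift it by themselves. 0.92 or more is clearly past, 1.20 or more is up at the stop, 0.60 to 0.80 is just below. Light: about 2 N up at the bar when shut, none at balance, 2 N back at 1.2.
- hatch_bar (a point): The hatch's steel grab bar: round, 14 mm thick, 120 mm long along the sampler's y, on 10 mm arms at its ends. Origin at its middle, 240 mm from the hinge axis, 50 mm ahead of the hatch's front edge (43 mm free behind the bar). At hatch angle a it is 109 + 240 sin(a) mm above the table and 240 cos(a) mm ahead of the hinge. Turns with the hatch: x to the hinge, y along the bar.
- valve: The purge valve block, a fixed plain aluminium block 120 deep (its x) x 90 wide x 70 mm high with a short brass stub on top; origin at the centre of its underside; its -x side is the front, roughly to the robot.
- purge_grip (a point): Centre of the slide knob's black head, a level cylinder 28 mm across and 24 mm long along the valve's x, 45 mm above the table. When home it lies 92 mm in front of the valve's origin (20 mm gap between head and block, with a 10 mm shaft). It moves straight out along the valve's -x.
- purge (a joint): How far the slide knob is out, m: 0 home, 0.040 fully out at its stop. Detented: it snaps to the nearer end when let go; about 6 N needed to start it from either end, none at half-way.
- bottle: Bystander: white plastic sample bottle, 66 mm across, 150 mm high, standing; origin at the centre of its underside.
- puck: Bystander: aluminium filter puck, 50 mm across, 26 mm high; origin at the centre of its underside.
- screwdriver: Bystander: screwdriver lying on the table, about 200 mm long; origin underneath it.
Mind the look-alikes: they are no part of the job. Leave any green or red look-alike of the valve alone.

How it is judged:
By the outcome, as a careful person would: the job done as asked, in the order asked, and still so for the second after the job is handed in, while the arm keeps its last pose, push and grip.
It also fails if it takes over 64 s, if anything falls off the work surface, if the arm or the gripper's body presses on something with over 40 N, if the wrist force passes 120 N, or if a joint passes its speed limit or range.

## Working session

There is one attempt and no reset: what is moved stays moved. The work goes in short steps, Python scripts to look and compute and a tool call to move; the robot and the scene stay as the last step left them, time stands still between calls to the robot, and variables do not carry over. Pictures are saved under pics/ and viewed, at most 10 in all, crops included, and the job is handed in when it is done.

Besides the shell and the picture viewer there is one more tool, called after "Request:" as name(argument=value, ...) on one line, values as JSON. play_rows: Moves the arm, as the interface text tells. Its arguments: {"type":"object","properties":{"delta_rot":{"type":"array","items":{"type":"array","items":{"type":"number"}}},"dp":{"type":"array","items":{"type":"array","items":{"type":"number"}}},"fingers":{"type":"array","items":{"type":"number"}},"grip_force":{"type":"number"}},"required":["delta_rot","dp","fingers"]}

```bash
mkdir -p pics; ls; cat > h.py <<'E'
import numpy as np, cv2
from rig import ctrl, imaging, nets
def pts(p,mask):
    K=p["camera_matrix"]; z=p["z_map"]; v,u=np.nonzero(mask&(z>0)); d=z[v,u]
    c=np.c_[(u-K[0,2])*d/K[0,0],(v-K[1,2])*d/K[1,1],d,np.ones(len(d))]
    return (c@np.linalg.inv(p["world_to_cam"]).T)[:,:3]
def save(p,n): cv2.imwrite("pics/"+n+".png",p["frame"][:,:,::-1])
E
python3 - <<'E'
from h import *
s=ctrl.observe(); print({k:np.round(v,3).tolist() for k,v in s.items()},ctrl.tip_extent)
ims=[]
for n in ["scene","top"]:
    p=imaging.read_camera(n); 
    im=p["frame"][:,:,::-1].copy()
    for t in ["sampler","hatch","hatch_bar","valve","purge_grip","bottle","puck","screwdriver"]:
        for r in nets.silhouettes(p,t)[:3]:
            P=pts(p,r["pixels"]); 
            if len(P)<5: continue
            print(n,t,round(r["score"],2),np.round(r["point"]).tolist(),len(P),"med",np.median(P,0).round(3).tolist(),"lo",np.percentile(P,2,axis=0).round(3).tolist(),"hi",np.percentile(P,98,axis=0).round(3).tolist())
    save(p,n+"0")
E
```

```text
pics
{'time_s': 0.0, 'joints': [0.957, 0.528, 1.434, -0.0, 1.181, -0.179], 'joint_velocities': [0.001, -0.0, 0.001, 0.0, -0.001, 0.002], 'effort': [0.001, -44.005, -17.66, 0.063, 0.058, -0.0], 'tool_pos': [0.263, 0.566, 0.214], 'tcp_rot': [-3.139, -0.0, 2.706], 'ft_force': [-0.05, 0.524, 0.208], 'torque': [0.033, -0.017, 0.018], 'finger_force': 0.0, 'gripper_width': 0.087} 0.014
scene sampler 0.78 [261.0, 258.0] 8414 med [0.625, -0.197, 0.111] lo [0.451, -0.283, 0.004] hi [0.716, -0.042, 0.116]
scene sampler 0.55 [255.0, 237.0] 4535 med [0.586, -0.163, 0.113] lo [0.438, -0.275, 0.003] hi [0.682, -0.034, 0.117]
scene hatch 0.59 [259.0, 251.0] 8367 med [0.624, -0.198, 0.111] lo [0.451, -0.283, 0.005] hi [0.716, -0.044, 0.116]
scene hatch 0.56 [257.0, 240.0] 4434 med [0.587, -0.166, 0.113] lo [0.446, -0.276, 0.108] hi [0.682, -0.038, 0.116]
scene hatch_bar 0.79 [254.0, 235.0] 4521 med [0.586, -0.165, 0.113] lo [0.442, -0.275, 0.106] hi [0.682, -0.036, 0.117]
scene hatch_bar 0.22 [258.0, 255.0] 8459 med [0.624, -0.197, 0.111] lo [0.45, -0.283, 0.004] hi [0.716, -0.043, 0.116]
scene valve
[... 1774 characters left out ...]
 hi [0.776, 0.372, 0.082]
top purge_grip 0.67 [177.0, 186.0] 129 med [0.631, 0.298, 0.051] lo [0.615, 0.282, -0.003] hi [0.657, 0.323, 0.06]
top purge_grip 0.54 [240.0, 215.0] 96 med [0.531, 0.124, 0.054] lo [0.517, 0.111, -0.0] hi [0.55, 0.136, 0.061]
top purge_grip 0.46 [188.0, 269.0] 93 med [0.39, 0.27, 0.055] lo [0.376, 0.257, 0.044] hi [0.41, 0.281, 0.061]
top bottle 0.91 [113.0, 211.0] 678 med [0.556, 0.458, 0.1] lo [0.529, 0.441, 0.016] hi [0.587, 0.487, 0.15]
top puck 0.61 [416.0, 225.0] 222 med [0.51, -0.402, 0.023] lo [0.489, -0.425, 0.006] hi [0.531, -0.384, 0.029]
top screwdriver 0.82 [447.0, 260.0] 389 med [0.397, -0.492, 0.021] lo [0.339, -0.517, 0.003] hi [0.52, -0.475, 0.027]
```

View pics/scene0.png

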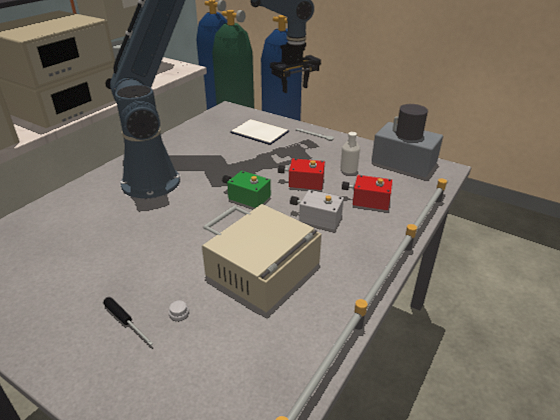

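View pics/top0.png

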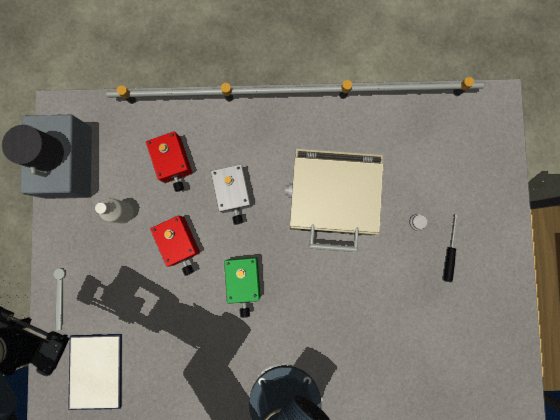

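Scene picture: the plain aluminium valve is at (320,208) with its knob at (293,201). The two red and one green look-alikes are around it, and the sampler is at (262,255) with its bar at the front, (225,222). Top picture: valve at (230,188), knob at (237,217), sampler at (337,195), bar at (333,245). Next I fit the yaws and the bar.

```bash
cat >> h.py <<'E'
def R(): 
    from scipy.spatial.transform import Rotation as Ro
    return Ro.from_euler("xyz",ctrl.observe()["tcp_rot"])
def rect(Q):
    (c,wh,a)=cv2.minAreaRect(Q.astype(np.float32)*1000); return np.round(c,1),np.round(wh,1),round(a,2)
def goto(pos,yaw=None):
    from scipy.spatial.transform import Rotation as Ro
    r=R(); t=np.array(ctrl.observe()["tool_pos"])
    print("at",t.round(4),"yaw",r.as_euler("xyz").round(4))
    if yaw is not None:
        T=Ro.from_euler("xyz",[np.pi,0,yaw]); print("rotvec",(r.inv()*T).as_rotvec().round(4)); r=T
    print("dp",r.inv().apply(np.array(pos)-t).round(4))
E
python3 - <<'E'
from h import *
p=imaging.read_camera("top")
P=pts(p,np.ones((420,560),bool))
def sel(x0,x1,y0,y1,z0,z1): 
    return P[(P[:,0]>x0)&(P[:,0]<x1)&(P[:,1]>y0)&(P[:,1]<y1)&(P[:,2]>z0)&(P[:,2]<z1)]
v=sel(.5,.72,.06,.22,.064,.076); print("valve top",len(v),rect(v[:,:2]),np.median(v[:,2]))
k=sel(.5,.552,.09,.16,.03,.064); print("knob",len(k),rect(k[:,:2]),k.mean(0),k[:,2].max())
h=sel(.4,.72,-.32,0,.106,.12); print("hatch+bar",len(h),rect(h[:,:2]))
h2=h[h[:,0]>.49]; print("hatch",rect(h2[:,:2]),np.median(h2[:,2]))
b=sel(.40,.475,-.28,-.03,.09,.125); print("bar area",len(b),b.min(0),b.max(0)); 
for x in np.arange(.42,.475,.005):
    q=b[(b[:,0]>=x)&(b[:,0]<x+.005)]
    if len(q): print(round(x,3),len(q),q[:,1].min().round(3),q[:,1].max().round(3),np.median(q[:,2]).round(3))
E
```

```text
valve top 1243 (array([618.4, 142.5]), array([120.,  90.]), 11.05) 0.06877403158241258
knob 97 (array([533.9, 126.4]), array([35.4, 27.4]), 12.38) [0.53033372 0.12475733 0.05356983] 0.06182460835877546
hatch+bar 6764 (array([ 570.3, -153.1]), array([244.1, 271. ]), 84.44)
hatch (array([ 594.8, -155.5]), array([244.1, 221.7]), 84.44) 0.11082067152259334
bar area 327 [ 0.43105908 -0.20640608  0.10656112] [ 0.47437016 -0.07582144  0.11939152]
0.43 30 -0.205 -0.149 0.112
0.435 54 -0.205 -0.108 0.114
0.44 89 -0.206 -0.076 0.114
0.445 71 -0.206 -0.076 0.114
0.45 22 -0.205 -0.076 0.111
0.455 14 -0.206 -0.079 0.113
0.46 15 -0.206 -0.079 0.112
0.465 16 -0.206 -0.079 0.112
0.47 16 -0.206 -0.079 0.112
```

Request:
play_rows(delta_rot=[[0,0,-0.105],[0,0,-0.105],[0,0,-0.105],[0,0,-0.105],[0,0,-0.105],[0,0,-0.103],[0,0,0]], dp=[[0,0,0],[0,0,0],[0,0,0],[0,0,0],[0,0,0],[0,0,0],[0,0,0]], fingers=[0.3,0.3,0.3,0.3,0.3,0.3,0.3])

```text
time_s: 1.53
tool_pos: [0.2638, 0.5665, 0.2154]
tcp_rot: [-3.142, 0.0, -2.948]
ft_force: [0.7, -0.0, 0.3]
gripper_width: 0.0576
finger_force: 0.0
```

Request:
play_rows(delta_rot=[[0,0,0],[0,0,0],[0,0,0],[0,0,0],[0,0,0],[0,0,0],[0,0,0],[0,0,0]], dp=[[-0.011,-0.03,0],[-0.011,-0.03,0],[-0.011,-0.03,0],[-0.011,-0.03,0],[-0.011,-0.03,0],[-0.011,-0.03,0],[-0.011,-0.03,0],[-0.011,-0.03,0]], fingers=[0.3,0.3,0.3,0.3,0.3,0.3,0.3,0.3])

```text
time_s: 2.2
tool_pos: [0.3967, 0.3465, 0.2156]
tcp_rot: [3.141, 0.001, -2.952]
ft_force: [-0.1, -0.4, 0.2]
gripper_width: 0.0567
finger_force: 0.0
```

Request:
play_rows(delta_rot=[[0,0,0],[0,0,0],[0,0,0],[0,0,0],[0,0,0],[0,0,0],[0,0,0],[0,0,0]], dp=[[-0.011,-0.03,0.006],[-0.011,-0.03,0.006],[-0.011,-0.03,0.006],[-0.011,-0.03,0.006],[-0.011,-0.03,0.006],[-0.011,-0.03,0.006],[-0.011,-0.03,0.006],[-0.011,-0.03,0.006]], fingers=[0.3,0.3,0.3,0.3,0.3,0.3,0.3,0.3])

```text
time_s: 2.87
tool_pos: [0.529, 0.1276, 0.1672]
tcp_rot: [3.142, 0.0, -2.953]
ft_force: [-0.5, 0.5, -0.2]
gripper_width: 0.0567
finger_force: 0.0
```

```bash
python3 - <<'E'
from h import *
p=imaging.read_camera("wrist"); save(p,"w1")
for r in nets.silhouettes(p,"purge_grip")[:3]:
    P=pts(p,r["pixels"]); P=P[P[:,2]>.03]; print(r["score"],r["point"],len(P), len(P)>5 and (P.mean(0).round(4),rect(P[:,:2])))
P=pts(p,np.ones((420,560),bool)); v=P[(P[:,2]>.064)&(P[:,2]<.076)&(P[:,0]>.5)&(P[:,0]<.72)&(P[:,1]>.06)&(P[:,1]<.22)]; print(len(v),rect(v[:,:2]))
s=ctrl.observe(); print(s["gripper_width"],s["ft_force"],s["joints"])
goto([.528,.125,.040],np.pi+.193)
E
```

```text
0.97 [512.0, 51.6] 1942 (array([0.3936, 0.2671, 0.0533]), (array([396.5, 271.6]), array([39.7, 26.7]), 23.71))
0.94 [278.7, 200.5] 1256 (array([0.5311, 0.1251, 0.0539]), (array([537.5, 126.5]), array([39.6, 27.1]), 9.85))
9138 (array([617.4, 141.7]), array([114.8,  90. ]), 10.92)
0.05668486383450908 [-0.53490502  0.67926091 -0.47460471] [ 2.73662218e-02  4.85475339e-01  1.68325666e+00 -1.56691348e-03
  9.70782642e-01 -1.72702634e+00]
at [0.5313 0.1252 0.1668] yaw [-3.1400e+00  1.9000e-03 -2.9571e+00]
rotvec [-0.0016  0.0018 -0.0085]
dp [0.0033 0.0005 0.1268]
```

View pics/w1.png

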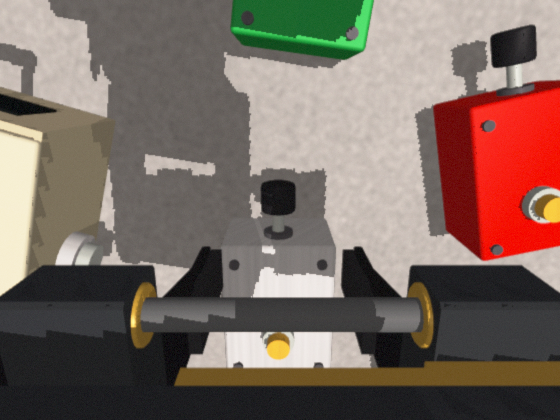

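The wrist picture shows the knob at (278,197), in front of the plain aluminium block and centred between the fingers. I'll go down and grip it.

Request:
play_rows(delta_rot=[[0,0,0],[0,0,0],[0,0,0],[0,0,0],[0,0,0],[0,0,0],[0,0,0],[0,0,0]], dp=[[0.002,0,0.016],[0,0,0.018],[0,0,0.018],[0,0,0.018],[0,0,0.018],[0,0,0.018],[0,0,0.014],[0,0,0.007]], fingers=[0.3,0.3,0.3,0.3,0.3,0.3,0.3,0.3])

```text
time_s: 3.63
tool_pos: [0.525, 0.1293, 0.0389]
tcp_rot: [3.141, -0.003, -2.951]
ft_force: [-0.6, -1.3, -0.5]
gripper_width: 0.0566
finger_force: 0.0
```

Request:
play_rows(delta_rot=[[0,0,0],[0,0,0],[0,0,0],[0,0,0],[0,0,0],[0,0,0],[0,0,0],[0,0,0]], dp=[[0,0,0],[0,0,0],[0,0,0],[0,0,0],[0,0,0],[0,0,0],[0,0,0],[0,0,0]], fingers=[-1,-1,-1,-1,-1,-1,-1,-1], grip_force=35)

```text
time_s: 4.3
tool_pos: [0.5279, 0.1245, 0.0413]
tcp_rot: [-3.135, 0.001, -2.946]
ft_force: [0.8, -14.9, 0.2]
gripper_width: 0.025
finger_force: 34.0
```

Request:
play_rows(delta_rot=[[0,0,0],[0,0,0],[0,0,0],[0,0,0],[0,0,0],[0,0,0],[0,0,0],[0,0,0]], dp=[[0.003,-0.002,0],[0.006,0,0],[0.007,0,0],[0.007,0,0],[0.007,0,0],[0.007,0,0],[0.005,0,0],[0.001,0,0]], fingers=[-1,-1,-1,-1,-1,-1,-1,-1])

```text
time_s: 4.97
tool_pos: [0.4885, 0.1168, 0.0414]
tcp_rot: [-3.138, 0.009, -2.949]
ft_force: [5.5, -5.7, -6.3]
gripper_width: 0.025
finger_force: 33.3
```

Request:
play_rows(delta_rot=[[0,0,0],[0,0,0],[0,0,0]], dp=[[0.001,0,0],[0,0,0],[0,0,0]], fingers=[-1,-1,-1])

```text
time_s: 5.22
tool_pos: [0.4886, 0.1168, 0.0414]
tcp_rot: [-3.138, 0.01, -2.949]
ft_force: [5.9, -5.2, -4.4]
gripper_width: 0.0252
finger_force: 33.4
```

```bash
python3 - <<'E'
from h import *
p=imaging.read_camera("top")
for r in nets.silhouettes(p,"purge_grip")[:4]:
    P=pts(p,r["pixels"]); P=P[P[:,2]>.03]; print(r["score"],r["point"],len(P), len(P)>5 and (P.mean(0).round(4),rect(P[:,:2])))
w=imaging.read_camera("wrist"); im=np.vstack([w["frame"][120:420,:,::-1]]); sc=imaging.read_camera("scene")["frame"][120:270,200:400,::-1]
cv2.imwrite("pics/c2.png",np.vstack([im,cv2.resize(sc,(400,300)) .repeat(1,0) if 0 else cv2.copyMakeBorder(cv2.resize(sc,(400,300)),0,0,0,160,0)]))
s=ctrl.observe(); print(s["tool_pos"],s["ft_force"])
E
```

```text
0.5 [242.7, 314.2] 90 (array([0.2663, 0.1076, 0.0545]), (array([270.3, 107.3]), array([25.1, 36. ]), 88.22))
[0.4885422  0.11680146 0.04136798] [ 4.92008453 -5.91606055 -5.33021562]
```

View pics/c2.png

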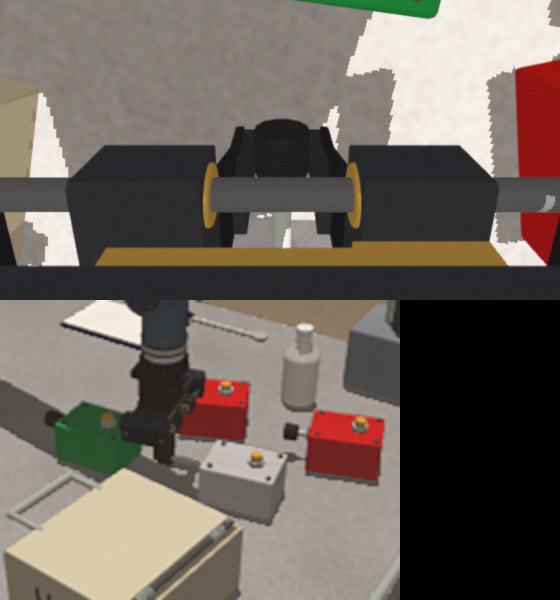

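The knob is held between the pads at about (282,150) and clearly pulled out, with the shaft visible behind it. The TCP moved 40.0 mm. I'll nudge 2 mm further to confirm the stop, then push it home.

Request:
play_rows(delta_rot=[[0,0,0],[0,0,0],[0,0,0]], dp=[[0.002,0,0],[0,0,0],[0,0,0]], fingers=[-1,-1,-1])

```text
time_s: 5.67
tool_pos: [0.4885, 0.1168, 0.0414]
tcp_rot: [-3.138, 0.014, -2.949]
ft_force: [8.0, -4.1, -7.0]
gripper_width: 0.0253
finger_force: 33.2
```

Request:
play_rows(delta_rot=[[0,0,0],[0,0,0],[0,0,0],[0,0,0],[0,0,0],[0,0,0],[0,0,0],[0,0,0]], dp=[[-0.004,0,0],[-0.006,0,0],[-0.007,0,0],[-0.007,0,0],[-0.007,0,0],[-0.007,0,0],[-0.006,0,0],[-0.003,0,0]], fingers=[-1,-1,-1,-1,-1,-1,-1,-1])

```text
time_s: 6.33
tool_pos: [0.528, 0.1245, 0.0412]
tcp_rot: [-3.138, -0.002, -2.947]
ft_force: [-4.1, -11.1, 5.5]
gripper_width: 0.0249
finger_force: 34.8
```

Request:
play_rows(delta_rot=[[0,0,0],[0,0,0],[0,0,0]], dp=[[-0.001,0,0],[0,0,0],[0,0,0]], fingers=[-1,-1,-1])

```text
time_s: 6.58
tool_pos: [0.5279, 0.1244, 0.0412]
tcp_rot: [-3.138, -0.002, -2.947]
ft_force: [-1.7, -9.7, 2.7]
gripper_width: 0.025
finger_force: 34.4
```

Request:
play_rows(delta_rot=[[0,0,0],[0,0,0],[0,0,0],[0,0,0],[0,0,0],[0,0,0]], dp=[[0,0,0],[0,0,0],[0,0,0],[0,0,0],[0,0,0],[0,0,0]], fingers=[0.3,0.3,0.3,0.3,0.3,0.3])

```text
time_s: 7.08
tool_pos: [0.5288, 0.1274, 0.0405]
tcp_rot: [3.142, 0.0, -2.949]
ft_force: [-0.1, -0.3, -0.7]
gripper_width: 0.0536
finger_force: 0.0
```

Request:
play_rows(delta_rot=[[0,0,0],[0,0,0],[0,0,0],[0,0,0],[0,0,0],[0,0,0],[0,0,0]], dp=[[0,0,-0.01],[0,0,-0.025],[0,0,-0.025],[0,0,-0.025],[0,0,-0.025],[0,0,-0.025],[0,0,-0.025]], fingers=[0.3,0.3,0.3,0.3,0.3,0.3,0.3])

```text
time_s: 7.67
tool_pos: [0.5283, 0.1273, 0.2023]
tcp_rot: [3.142, 0.0, -2.949]
ft_force: [0.5, 0.4, 0.8]
gripper_width: 0.0565
finger_force: 0.0
```

```bash
python3 - <<'E'
from h import *
p=imaging.read_camera("wrist")
for r in nets.silhouettes(p,"purge_grip")[:3]:
    P=pts(p,r["pixels"]); P=P[P[:,2]>.03]; print(r["score"],r["point"],len(P), len(P)>5 and (P.mean(0).round(4),rect(P[:,:2])))
goto([.4424,-.1407,.2])
E
```

```text
0.95 [277.9, 191.8] 1003 (array([0.5308, 0.125 , 0.0538]), (array([537.6, 126. ]), array([39.5, 26.7]), 10.29))
0.72 [29.9, 196.7] 9748 (array([ 0.5561, -0.0507,  0.1118]), (array([570.8,  -6.1]), array([137.1, 138.7]), 89.65))
0.69 [486.3, 59.4] 1508 (array([0.3935, 0.2673, 0.0532]), (array([396.7, 271.5]), array([39.7, 25.8]), 23.26))
at [0.5316 0.1275 0.2053] yaw [-3.14    0.0101 -2.949 ]
dp [ 0.139  -0.2461  0.0043]
```

The knob reads the same as before the pull, so it is home. Next, the hatch bar.

Request:
play_rows(delta_rot=[[0,0,0.1],[0,0,0.1],[0,0,0.1],[0,0,0.1],[0,0,0.1],[0,0,0.1],[0,0,0.1],[0,0,0.1]], dp=[[0,0,0],[0,0,0],[0,0,0],[0,0,0],[0,0,0],[0,0,0],[0,0,0],[0,0,0]], fingers=[0.05,0.05,0.05,0.05,0.05,0.05,0.05,0.05])

```text
time_s: 8.43
tool_pos: [0.5279, 0.1272, 0.1998]
tcp_rot: [-3.141, -0.001, 2.529]
ft_force: [0.2, -0.7, -0.6]
gripper_width: 0.0461
finger_force: 0.0
```

Request:
play_rows(delta_rot=[[0,0,0.11],[0,0,0.11],[0,0,0.11],[0,0,0.11],[0,0,0.11],[0,0,0.11],[0,0,0.11],[0,0,0.11]], dp=[[0,0,0],[0,0,0],[0,0,0],[0,0,0],[0,0,0],[0,0,0],[0,0,0],[0,0,0]], fingers=[0.05,0.05,0.05,0.05,0.05,0.05,0.05,0.05])

```text
time_s: 9.1
tool_pos: [0.5278, 0.1272, 0.1998]
tcp_rot: [-3.14, -0.0, 1.648]
ft_force: [0.4, 0.2, -0.4]
gripper_width: 0.0458
finger_force: 0.0
```

Request:
play_rows(delta_rot=[[0,0,0.09],[0,0,0.09],[0,0,0],[0,0,0]], dp=[[0,0,0],[0,0,0],[0,0,0],[0,0,0]], fingers=[0.05,0.05,0.05,0.05])

```text
time_s: 9.43
tool_pos: [0.5281, 0.1271, 0.2]
tcp_rot: [-3.14, 0.0, 1.476]
ft_force: [0.1, 0.6, 1.0]
gripper_width: 0.0458
finger_force: 0.0
```

```bash
python3 - <<'E'
from h import *
goto([.4424,-.1407,.2],np.pi/2-.097)
E
```

```text
at [0.5281 0.1271 0.2   ] yaw [-3.1405e+00  2.0000e-04  1.4762e+00]
rotvec [-0.0011  0.0002  0.0024]
dp [-0.2749 -0.0593 -0.    ]
```

Request:
play_rows(delta_rot=[[0,0,0.002],[0,0,0],[0,0,0],[0,0,0],[0,0,0],[0,0,0],[0,0,0],[0,0,0]], dp=[[-0.03,-0.006,0],[-0.035,-0.008,0],[-0.035,-0.008,0],[-0.035,-0.008,0],[-0.035,-0.008,0],[-0.035,-0.008,0],[-0.035,-0.007,0],[-0.035,-0.006,0]], fingers=[0.05,0.05,0.05,0.05,0.05,0.05,0.05,0.05])

```text
time_s: 10.1
tool_pos: [0.4416, -0.1419, 0.2003]
tcp_rot: [-3.141, -0.0, 1.474]
ft_force: [-0.5, -0.2, 0.3]
gripper_width: 0.0454
finger_force: 0.0
```

Request:
play_rows(delta_rot=[[0,0,0],[0,0,0]], dp=[[0,0,0],[0,0,0]], fingers=[0.05,0.05])

```text
time_s: 10.27
tool_pos: [0.4424, -0.1423, 0.2003]
tcp_rot: [-3.142, -0.0, 1.469]
ft_force: [-0.1, 1.0, -0.1]
gripper_width: 0.0457
finger_force: 0.0
```

```bash
python3 - <<'E'
from h import *
p=imaging.read_camera("wrist"); save(p,"w3")
P=pts(p,np.ones((420,560),bool))
b=P[(P[:,2]>.095)&(P[:,2]<.125)&(P[:,0]>.40)&(P[:,0]<.475)&(P[:,1]>-.3)&(P[:,1]<0)]
print(len(b))
e=np.array([.9953,-.0969]);f=np.array([.0969,.9953])
u=b[:,:2]@e; v=b[:,:2]@f
for y in np.arange(-.26,-.1,.02):
    q=(v>y)&(v<y+.02); 
    if q.sum()>5: print(round(y,3),q.sum(),np.percentile(u[q],[1,50,99]).round(4),np.percentile(b[q,2],[5,50,98]).round(4))
print("bar est u,v",np.array([.4424,-.1407])@e,np.array([.4424,-.1407])@f, "tcp",np.array(ctrl.observe()["tool_pos"])[:2]@e)
goto([.4424,-.1407,.104],np.pi/2-.097)
E
```

```text
4262
-0.18 19 [0.4525 0.4569 0.4794] [0.1117 0.1135 0.1145]
-0.16 879 [0.4493 0.4638 0.4894] [0.1095 0.1134 0.1163]
-0.14 456 [0.4495 0.4555 0.4622] [0.1116 0.1146 0.1165]
-0.12 493 [0.4489 0.4555 0.4621] [0.1106 0.1146 0.1166]
bar est u,v 0.45395455 -0.09717014999999998 tcp 0.45397583372513467
at [ 0.4424 -0.1409  0.2002] yaw [-3.1410e+00 -8.0000e-04  1.4709e+00]
rotvec [-0.0005 -0.0008 -0.0029]
dp [ 0.0002 -0.      0.0962]
```

View pics/w3.png

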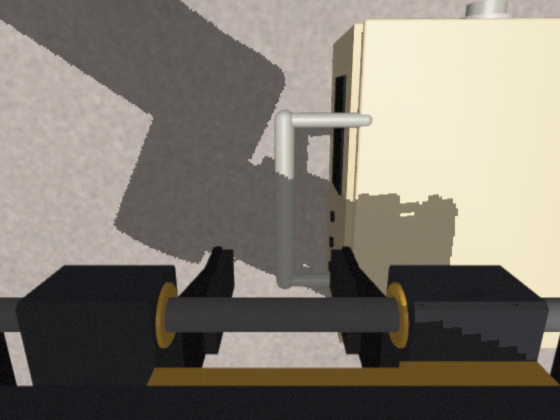

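The wrist picture shows the bar upright at column 285, rows 115 to 282, with its mid at about row 200. It sits between the open fingers and the measured points agree to 1.5 mm. I'll go down and grip it.

Request:
play_rows(delta_rot=[[0,0,0],[0,0,0],[0,0,0],[0,0,0],[0,0,0],[0,0,0],[0,0,0],[0,0,0]], dp=[[0,0.001,0.012],[0,0,0.015],[0,0,0.015],[0,0,0.015],[0,0,0.015],[0,0,0.014],[0,0,0.01],[0,0,0]], fingers=[0.05,0.05,0.05,0.05,0.05,0.05,0.05,0.05])

```text
time_s: 10.98
tool_pos: [0.4427, -0.1383, 0.1026]
tcp_rot: [-3.137, -0.002, 1.475]
ft_force: [0.1, -0.1, 0.4]
gripper_width: 0.0457
finger_force: 0.0
```

Request:
play_rows(delta_rot=[[0,0,0],[0,0,0],[0,0,0],[0,0,0],[0,0,0],[0,0,0],[0,0,0],[0,0,0]], dp=[[0,0,0],[0,0,0],[0,0,0],[0,0,0],[0,0,0],[0,0,0],[0,0,0],[0,0,0]], fingers=[-1,-1,-1,-1,-1,-1,-1,-1], grip_force=20)

```text
time_s: 11.65
tool_pos: [0.4446, -0.1411, 0.1047]
tcp_rot: [3.14, 0.0, 1.471]
ft_force: [2.6, 0.8, 1.2]
gripper_width: 0.0108
finger_force: 18.2
```

```bash
python3 - <<'E'
from h import *
s=ctrl.observe(); print(s["tool_pos"],s["ft_force"],s["gripper_width"],s["tcp_rot"])
a=0
for b in np.arange(.1,1.01,.1):
    print(round(b,2),"tool dy",round(240*(np.cos(0)-np.cos(b)),1),"dz",round(-240*np.sin(b),1))
E
```

```text
[ 0.44458724 -0.14113148  0.10465755] [2.63274834 0.78012011 1.19467001] 0.010769127284597684 [3.13963804e+00 3.34470030e-04 1.47122639e+00]
0.1 tool dy 1.2 dz -24.0
0.2 tool dy 4.8 dz -47.7
0.3 tool dy 10.7 dz -70.9
0.4 tool dy 18.9 dz -93.5
0.5 tool dy 29.4 dz -115.1
0.6 tool dy 41.9 dz -135.5
0.7 tool dy 56.4 dz -154.6
0.8 tool dy 72.8 dz -172.2
0.9 tool dy 90.8 dz -188.0
1.0 tool dy 110.3 dz -202.0
```

Request:
play_rows(delta_rot=[[0,0,0],[0,0,0],[0,0,0],[0,0,0],[0,0,0],[0,0,0],[0,0,0],[0,0,0]], dp=[[0,0.0003,-0.012],[0,0.0009,-0.012],[0,0.0015,-0.0119],[0,0.0021,-0.0118],[0,0.0027,-0.0117],[0,0.0033,-0.0115],[0,0.0038,-0.0114],[0,0.0044,-0.0112]], fingers=[-1,-1,-1,-1,-1,-1,-1,-1])

```text
time_s: 12.32
tool_pos: [0.4621, -0.1426, 0.1983]
tcp_rot: [-3.14, -0.0, 1.472]
ft_force: [0.7, -0.5, 0.4]
gripper_width: 0.0005
finger_force: 0.0
```

```bash
cat >> h.py <<'E'
def ang():
    s=ctrl.observe(); r=R(); t=np.array(s["tool_pos"])-.005*r.as_matrix()[:,2]
    e=np.array([.9953,-.0969]); d=(np.array([.6834,-.1645])-t[:2])@e; h=t[2]-.109
    print("bar",t.round(4),"angle",np.arctan2(h,d).round(3),"radius",np.hypot(h,d).round(4),"lat",((t[:2]-[.4446,-.1411])@[.0969,.9953]).round(4),"F",np.round(s["ft_force"],1),"grip",round(s["gripper_width"],4),round(s["finger_force"],1),"rot",np.round(s["tcp_rot"],3),"t",s["time_s"])
E
python3 - <<'E'
from h import *
ang()
p=imaging.read_camera("scene"); cv2.imwrite("pics/s4.png",cv2.resize(p["frame"][130:330,130:400,::-1],(800,592)))
P=pts(p,nets.silhouettes(p,"hatch")[0]["pixels"])
print(len(P)); ang()
E
```

```text
bar [ 0.4621 -0.1426  0.2033] angle 0.401 radius 0.2416 lat 0.0002 F [ 0.7 -0.5  0.4] grip 0.0005 0.0 rot [-3.14  -0.     1.472] t 12.3167
4391
bar [ 0.464  -0.1436  0.2044] angle 0.408 radius 0.2401 lat -0.0006 F [ 0.4 -1.8 -0.6] grip 0.0003 0.0 rot [3.138e+00 2.000e-03 1.472e+00] t 12.4167
```

View pics/s4.png

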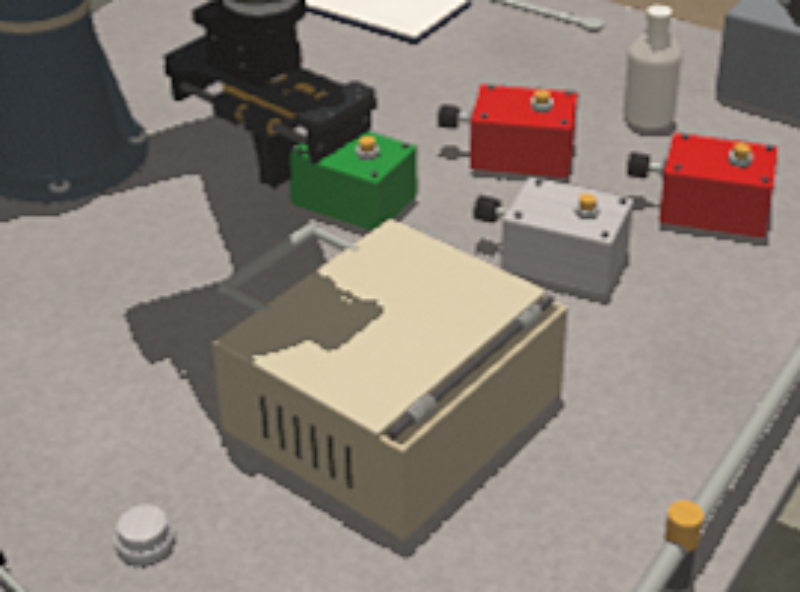

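The picture shows the hatch shut with its bar at about (265,265), and the gripper is empty. The bar slipped out at 20 N and nothing else moved. I'll re-grip with the tool tilted so that a finger bears under the bar, at full force, and start more slowly.

Request:
play_rows(delta_rot=[[-0.1,0,0],[-0.1,0,0],[-0.1,0,0],[-0.1,0,0],[-0.1,0,0],[-0.1,0,0],[0,0,0],[0,0,0]], dp=[[0,0,0],[0,0,0],[0,0,0],[0,0,0],[0,0,0],[0,0,0],[0,0,0],[0,0,0]], fingers=[0.05,0.05,0.05,0.05,0.05,0.05,0.05,0.05])

```text
time_s: 13.08
tool_pos: [0.4645, -0.1371, 0.1965]
tcp_rot: [2.653, -0.019, 1.483]
ft_force: [0.5, 0.4, -0.1]
gripper_width: 0.0421
finger_force: 0.0
```

```bash
python3 - <<'E'
from h import *
s=ctrl.observe(); print(s["joints"].round(3) if hasattr(s["joints"],"round") else s["joints"]); ang()
r=R(); print(r.as_matrix().round(3))
# re-measure bar from the top camera
p=imaging.read_camera("top"); P=pts(p,np.ones((420,560),bool))
b=P[(P[:,2]>.09)&(P[:,2]<.125)&(P[:,0]>.40)&(P[:,0]<.475)&(P[:,1]>-.24)&(P[:,1]<-.05)]; print("visible bar",len(b),b.min(0) if len(b) else "")
z=r.as_matrix()[:,2]; tgt=np.array([.4440,-.1411,.109])+.005*z
for back in (.08,0): print(back,"dp",r.inv().apply(tgt-back*z-np.array(s["tool_pos"])).round(4))
E
```

```text
[-0.716  0.262  2.16   0.761  0.433 -1.277]
bar [ 0.4622 -0.137   0.2009] angle 0.391 radius 0.2411 lat 0.0058 F [ 0.5  0.4 -0.1] grip 0.0421 0.0 rot [ 2.653 -0.019  1.483] t 13.0833
[[ 0.087  0.879  0.469]
 [ 0.996 -0.086 -0.025]
 [ 0.019  0.47  -0.883]]
visible bar 120 [ 0.43095942 -0.2031464   0.10618914]
0.08 dp [-0.0074 -0.0588 -0.0073]
0 dp [-0.0074 -0.0588  0.0727]
```

Request:
play_rows(delta_rot=[[0.12,0,0],[0.12,0,0],[0,0,0],[0,0,0]], dp=[[0,-0.02,0],[0,-0.02,0],[0,-0.01,0],[0,0,0]], fingers=[0.05,0.05,0.05,0.05])

```text
time_s: 13.47
tool_pos: [0.4331, -0.1309, 0.1814]
tcp_rot: [2.813, -0.026, 1.493]
ft_force: [0.3, 1.4, -0.1]
gripper_width: 0.0458
finger_force: 0.0
```

```bash
cat >> h.py <<'E'
def plan(back):
    from scipy.spatial.transform import Rotation as Ro
    s=ctrl.observe(); r=R(); print("joints",np.round(s["joints"],3)); ang()
    t=np.pi-abs(s["tcp_rot"][0]); T=Ro.from_euler("xyz",[np.pi-t,0,np.pi/2-.097]); print("rotfix",(r.inv()*T).as_rotvec().round(3))
    z=r.as_matrix()[:,2]; tgt=np.array([.4440,-.1411,.109])+.005*z
    print("dp",r.inv().apply(tgt-back*z-np.array(s["tool_pos"])).round(4))
E
python3 -c "
from h import *
plan(0)"
```

```text
joints [-0.691  0.267  2.123  0.418  0.532 -0.948]
bar [ 0.4315 -0.1309  0.1862] angle 0.295 radius 0.2654 lat 0.0089 F [ 0.3  1.4 -0.1] grip 0.0458 0.0 rot [ 2.813 -0.026  1.493] t 13.4667
rotfix [-0.    -0.031  0.01 ]
dp [-0.0112 -0.0123  0.0771]
```

Request:
play_rows(delta_rot=[[0.08,-0.03,0.01],[0,0,0],[0,0,0],[0,0,0]], dp=[[0,0,0],[-0.009,-0.006,0.01],[0,0,0.02],[0,0,0]], fingers=[0.05,0.05,0.05,0.05])

```text
time_s: 13.8
tool_pos: [0.435, -0.139, 0.1491]
tcp_rot: [2.876, -0.011, 1.479]
ft_force: [-0.4, -0.0, 0.3]
gripper_width: 0.0461
finger_force: 0.0
```

```bash
python3 -c "
from h import *
plan(0)"
```

```text
joints [-0.663  0.351  2.107  0.328  0.487 -0.845]
bar [ 0.4337 -0.1389  0.1539] angle 0.177 radius 0.255 lat 0.0011 F [-0.4 -0.   0.3] grip 0.0461 0.0 rot [ 2.876 -0.011  1.479] t 13.8
rotfix [-0.    -0.012  0.002]
dp [-0.0017 -0.0017  0.0461]
```

Request:
play_rows(delta_rot=[[0,-0.012,0],[0,0,0],[0,0,0],[0,0,0],[0,0,0],[0,0,0],[0,0,0]], dp=[[-0.001,-0.002,0.008],[0,0,0.01],[0,0,0.01],[0,0,0.01],[0,0,0.008],[0,0,0.003],[0,0,0]], fingers=[0.05,0.05,0.05,0.05,0.05,0.05,0.05])

```text
time_s: 14.38
tool_pos: [0.4458, -0.141, 0.1027]
tcp_rot: [2.874, 0.001, 1.476]
ft_force: [-0.3, -0.3, 0.4]
gripper_width: 0.0462
finger_force: 0.0
```

Request:
play_rows(delta_rot=[[0,0,0],[0,0,0],[0,0,0],[0,0,0],[0,0,0],[0,0,0],[0,0,0],[0,0,0]], dp=[[0,0,0],[0,0,0],[0,0,0],[0,0,0],[0,0,0],[0,0,0],[0,0,0],[0,0,0]], fingers=[-1,-1,-1,-1,-1,-1,-1,-1], grip_force=60)

```text
time_s: 15.05
tool_pos: [0.4461, -0.1413, 0.1033]
tcp_rot: [2.872, 0.002, 1.476]
ft_force: [1.1, 1.5, 2.5]
gripper_width: 0.0108
finger_force: 58.9
```

```bash
python3 - <<'E'
from h import *
plan(0)
E
```

```text
joints [-0.641  0.468  2.129  0.423  0.339 -0.931]
bar [ 0.4448 -0.1411  0.1082] angle -0.003 radius 0.2398 lat -0.0 F [1.1 1.5 2.5] grip 0.0108 58.9 rot [2.872e+00 2.000e-03 1.476e+00] t 15.05
rotfix [0.    0.002 0.002]
dp [-0.     -0.0005 -0.001 ]
```

Request:
play_rows(delta_rot=[[0,0,0],[0,0,0],[0,0,0],[0,0,0],[0,0,0]], dp=[[0,0.0007,-0.0023],[0,0.0014,-0.0046],[0,0.0015,-0.0046],[0,0.0016,-0.0046],[0,0.0016,-0.0045]], fingers=[-1,-1,-1,-1,-1])

```text
time_s: 15.47
tool_pos: [0.4469, -0.1415, 0.1252]
tcp_rot: [2.873, 0.002, 1.476]
ft_force: [3.0, 0.5, -2.5]
gripper_width: 0.0103
finger_force: 56.7
```

```bash
python3 -c "
from h import *
ang()"
```

```text
bar [ 0.4456 -0.1414  0.13  ] angle 0.088 radius 0.2398 lat -0.0002 F [ 3.   0.5 -2.5] grip 0.0103 56.7 rot [2.873e+00 2.000e-03 1.476e+00] t 15.4667
```

```bash
cat >> h.py <<'E'
def hatch(cam="scene"):
    p=imaging.read_camera(cam); m=np.zeros((420,560),bool)
    for r in nets.silhouettes(p,"hatch")[:2]: m|=r["pixels"]
    P=pts(p,m); q=P[:,:2]-[.6834,-.1645]; d=-(q@[.9953,-.0969]); v=q@[.0969,.9953]; h=P[:,2]-.109
    k=(np.abs(v)<.115)&(np.hypot(d,h)>.08)&(np.hypot(d,h)<.185)&(h>-.004); a=np.arctan2(h[k]-.003*1,d[k])
    print(cam,"hatch angle",np.percentile(a,[10,25,50,75,90]).round(3),k.sum()); return p
E
python3 -c "
from h import *
hatch('scene');hatch('top')
ang()"
```

```text
Traceback (most recent call last):
  File "h.py", line 35, in hatch
    print(cam,"hatch angle",np.percentile(a,[10,25,50,75,90]).round(3),k.sum()); return p
                            ~~~~~~~~~~~~~^^^^^^^^^^^^^^^^^^^^
IndexError: index -1 is out of bounds for axis 0 with size 0
```

Silhouettes came back empty, so I'll drop the network here and use plain geometry.

```bash
cat >> h.py <<'E'
def hatch(cam="scene"):
    p=imaging.read_camera(cam); P=pts(p,np.ones((420,560),bool))
    q=P[:,:2]-[.6834,-.1645]; d=-(q@[.9953,-.0969]); v=q@[.0969,.9953]; h=P[:,2]-.109
    r=np.hypot(d,h); k=(np.abs(v)<.115)&(r>.08)&(r<.185)&(h>-.004)
    a=np.arctan2(h[k],d[k])-.003/r[k]
    H,e=np.histogram(a,np.arange(-.05,1.5,.03)); i=H.argmax(); b=a[np.abs(a-e[i]-.015)<.05]
    print(cam,"hatch angle",np.median(b).round(3),len(b),"of",k.sum(),"top bins",[(e[j].round(2),int(H[j])) for j in H.argsort()[::-1][:4]]); return p
E
python3 -c "
from h import *
hatch('scene');hatch('top')
ang()"
```

```text
scene hatch angle 0.096 2163 of 2182 top bins [(np.float64(0.07), 1308), (np.float64(0.1), 798), (np.float64(0.04), 42), (np.float64(0.13), 27)]
top hatch angle 0.078 3028 of 3063 top bins [(np.float64(0.07), 1942), (np.float64(0.04), 856), (np.float64(0.1), 206), (np.float64(0.01), 55)]
bar [ 0.4456 -0.1414  0.1298] angle 0.087 radius 0.2398 lat -0.0002 F [ 2.3 -0.8 -2.4] grip 0.01 56.8 rot [2.872 0.003 1.476] t 15.6667
```

Request:
play_rows(delta_rot=[[0,0,0],[0,0,0],[0,0,0],[0,0,0],[0,0,0],[0,0,0],[0,0,0],[0,0,0]], dp=[[0,0.0035,-0.0089],[0,0.0039,-0.0088],[0,0.0042,-0.0086],[0,0.0046,-0.0084],[0,0.0049,-0.0082],[0,0.0052,-0.008],[0,0.0056,-0.0078],[0,0.0059,-0.0076]], fingers=[-1,-1,-1,-1,-1,-1,-1,-1])

```text
time_s: 16.33
tool_pos: [0.4644, -0.1422, 0.1985]
tcp_rot: [2.876, 0.001, 1.476]
ft_force: [0.1, -0.2, -0.3]
gripper_width: 0.0003
finger_force: 0.0
```

```bash
python3 -c "
from h import *
ang(); hatch('scene');hatch('top')
ang()"
```

```text
bar [ 0.4631 -0.142   0.2034] angle 0.403 radius 0.2407 lat 0.0009 F [ 0.1 -0.2 -0.3] grip 0.0003 0.0 rot [2.876e+00 1.000e-03 1.476e+00] t 16.3333
scene hatch angle 0.006 2011 of 2024 top bins [(np.float64(-0.02), 1198), (np.float64(0.01), 763), (np.float64(-0.05), 36), (np.float64(0.04), 26)]
top hatch angle -0.009 2665 of 2689 top bins [(np.float64(-0.02), 1673), (np.float64(-0.05), 653), (np.float64(0.01), 310), (np.float64(0.04), 4)]
bar [ 0.4647 -0.143   0.2044] angle 0.41 radius 0.2396 lat 0.0001 F [-0.3 -0.3  0.8] grip 0.0003 0.0 rot [2.871 0.003 1.476] t 16.4333
```

It slipped again. The vertical tool made the bar turn between the pads while they lifted it. I'll re-grip deeper, with the bar about 12 mm behind the TCP, and turn the tool together with the hatch so the grip stays rigid.

Request:
play_rows(delta_rot=[[0.09,0,0],[0.09,0,0],[0.09,0,0],[0,0,0],[0,0,0],[0,0,0]], dp=[[0,0,0],[0,0,0],[0,0,0],[0,-0.01,0],[0,-0.01,0],[0,0,0]], fingers=[0.05,0.05,0.05,0.05,0.05,0.05])

```text
time_s: 16.93
tool_pos: [0.4415, -0.139, 0.1973]
tcp_rot: [-3.134, -0.001, 1.476]
ft_force: [-0.5, 0.8, -0.3]
gripper_width: 0.0326
finger_force: 0.0
```

```bash
python3 -c "
from h import *
plan(-.007)"
```

```text
joints [-0.546  0.341  1.842 -0.003  0.966 -0.449]
bar [ 0.4416 -0.139   0.2023] angle 0.366 radius 0.2604 lat 0.0018 F [-0.5  0.8 -0.3] grip 0.0326 0.0 rot [-3.134e+00 -1.000e-03  1.476e+00] t 16.9333
rotfix [-0.015 -0.001  0.002]
dp [-0.002   0.0033  0.1002]
```

Request:
play_rows(delta_rot=[[0,0,0],[0,0,0],[0,0,0],[0,0,0],[0,0,0],[0,0,0],[0,0,0],[0,0,0]], dp=[[-0.002,0.003,0.01],[0,0,0.016],[0,0,0.016],[0,0,0.016],[0,0,0.016],[0,0,0.014],[0,0,0.01],[0,0,0.002]], fingers=[0.05,0.05,0.05,0.05,0.05,0.05,0.05,0.05])

```text
time_s: 17.6
tool_pos: [0.4465, -0.1427, 0.0966]
tcp_rot: [-3.136, -0.0, 1.475]
ft_force: [-0.1, -0.6, 0.1]
gripper_width: 0.0457
finger_force: 0.0
```

Request:
play_rows(delta_rot=[[0,0,0],[0,0,0],[0,0,0],[0,0,0],[0,0,0],[0,0,0],[0,0,0]], dp=[[0,0,0],[0,0,0],[0,0,0],[0,0,0],[0,0,0],[0,0,0],[0,0,0]], fingers=[-1,-1,-1,-1,-1,-1,-1], grip_force=60)

```text
time_s: 18.18
tool_pos: [0.4444, -0.143, 0.0988]
tcp_rot: [-3.132, 0.002, 1.479]
ft_force: [-9.3, -4.2, 4.6]
gripper_width: 0.0124
finger_force: 60.0
```

Request:
play_rows(delta_rot=[[0.01,0,0],[0.02,0,0],[0.02,0,0],[0.02,0,0]], dp=[[0,-0.0001,-0.0024],[0,-0.0002,-0.0048],[0,-0.0002,-0.0048],[0,-0.0002,-0.0048]], fingers=[-1,-1,-1,-1])

```text
time_s: 18.52
tool_pos: [0.4443, -0.1431, 0.1152]
tcp_rot: [-3.061, 0.002, 1.478]
ft_force: [-5.0, -3.0, -2.9]
gripper_width: 0.0121
finger_force: 60.0
```

```bash
python3 -c "
from h import *
ang(); p=imaging.read_camera('wrist'); cv2.imwrite('pics/w5.png',p['frame'][:,:,::-1]); ang(); hatch('top'); ang()"
```

```text
bar [ 0.4447 -0.1431  0.1202] angle 0.047 radius 0.24 lat -0.002 F [-5.  -3.  -2.9] grip 0.0121 60.0 rot [-3.061e+00  2.000e-03  1.478e+00] t 18.5167
bar [ 0.4447 -0.143   0.1208] angle 0.049 radius 0.2399 lat -0.0019 F [-7.3 -3.7 -2. ] grip 0.0122 60.0 rot [-3.060e+00  2.000e-03  1.478e+00] t 18.5667
top hatch angle 0.058 2376 of 2441 top bins [(np.float64(0.04), 1525), (np.float64(0.07), 493), (np.float64(0.01), 336), (np.float64(0.67), 35)]
bar [ 0.4447 -0.1431  0.1204] angle 0.048 radius 0.2399 lat -0.0019 F [-8.1 -4.4 -0.7] grip 0.0123 60.0 rot [-3.061e+00  2.000e-03  1.479e+00] t 18.6167
```

View pics/w5.png

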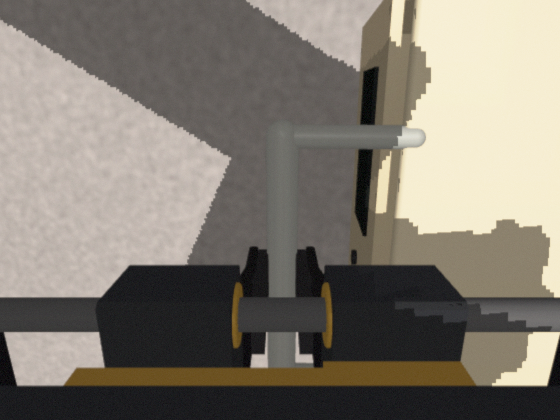

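The wrist picture shows the bar held deep between the fingers, column 283, rows 130 to 370. The reading is wider and stable (12.2 mm against 10.8 before, so the tips splay) and the hatch follows. I'll continue rigidly.

Request:
play_rows(delta_rot=[[0.015,0,0],[0.02,0,0],[0.03,0,0],[0.03,0,0],[0.03,0,0],[0.02,0,0]], dp=[[0,-0.0002,-0.0036],[0,-0.0003,-0.0048],[0,-0.0004,-0.0072],[0,-0.0004,-0.0072],[0,-0.0004,-0.0072],[0,-0.0003,-0.0048]], fingers=[-1,-1,-1,-1,-1,-1])

```text
time_s: 19.12
tool_pos: [0.4477, -0.1434, 0.1505]
tcp_rot: [-2.917, 0.002, 1.477]
ft_force: [-5.5, -2.6, -1.2]
gripper_width: 0.0127
finger_force: 60.0
```

```bash
python3 -c "
from h import *
ang();  hatch('top'); hatch('scene'); ang()"
```

```text
bar [ 0.4489 -0.1435  0.1554] angle 0.195 radius 0.24 lat -0.002 F [-5.5 -2.6 -1.2] grip 0.0127 60.0 rot [-2.917e+00  2.000e-03  1.477e+00] t 19.1167
top hatch angle 0.203 1274 of 1283 top bins [(np.float64(0.19), 888), (np.float64(0.16), 263), (np.float64(0.22), 118), (np.float64(0.13), 11)]
scene hatch angle 0.221 2364 of 2592 top bins [(np.float64(0.22), 1210), (np.float64(0.19), 1076), (np.float64(0.25), 58), (np.float64(0.82), 44)]
bar [ 0.4489 -0.1435  0.1553] angle 0.194 radius 0.24 lat -0.002 F [-5.6 -1.9 -2. ] grip 0.0125 60.0 rot [-2.917e+00  2.000e-03  1.478e+00] t 19.2167
```

Request:
play_rows(delta_rot=[[0.02,0,0],[0.035,0,0],[0.035,0,0],[0.035,0,0],[0.035,0,0],[0.035,0,0],[0.035,0,0],[0.02,0,0]], dp=[[0,-0.0002,-0.0048],[0,-0.0004,-0.0084],[0,-0.0004,-0.0084],[0,-0.0004,-0.0084],[0,-0.0004,-0.0084],[0,-0.0004,-0.0084],[0,-0.0004,-0.0084],[0,-0.0002,-0.0048]], fingers=[-1,-1,-1,-1,-1,-1,-1,-1])

```text
time_s: 19.88
tool_pos: [0.4657, -0.1452, 0.2086]
tcp_rot: [-2.669, 0.003, 1.477]
ft_force: [-3.2, -1.1, -0.9]
gripper_width: 0.0122
finger_force: 60.0
```

```bash
sed -i 's/    t=np.array(s\["tool_pos"\])-.005/&/; s/-\.005\*r\.as_matrix()\[:,2\]/-.011*r.as_matrix()[:,2]/' h.py; python3 -c "
from h import *
ang();  hatch('top'); hatch('scene'); ang(); print(np.round(ctrl.observe()['joints'],3))"
```

```text
bar [ 0.4706 -0.1456  0.2183] angle 0.473 radius 0.2399 lat -0.002 F [-3.2 -1.1 -0.9] grip 0.0122 60.0 rot [-2.669  0.003  1.477] t 19.8833
top hatch angle 0.45 738 of 753 top bins [(np.float64(0.43), 490), (np.float64(0.46), 185), (np.float64(0.4), 59), (np.float64(1.06), 7)]
scene hatch angle 0.471 2587 of 2721 top bins [(np.float64(0.46), 1838), (np.float64(0.43), 513), (np.float64(0.49), 222), (np.float64(1.06), 24)]
bar [ 0.4705 -0.1456  0.218 ] angle 0.472 radius 0.2399 lat -0.002 F [-4.6 -1.6 -0.4] grip 0.0123 60.0 rot [-2.67   0.003  1.477] t 19.9833
[-0.432  0.577  1.467 -0.154  1.545 -0.299]
```

Request:
play_rows(delta_rot=[[0.02,0,0],[0.035,0,0],[0.035,0,0],[0.035,0,0],[0.035,0,0],[0.035,0,0],[0.035,0,0],[0.02,0,0]], dp=[[0,-0.0002,-0.0048],[0,-0.0004,-0.0084],[0,-0.0004,-0.0084],[0,-0.0004,-0.0084],[0,-0.0004,-0.0084],[0,-0.0004,-0.0084],[0,-0.0004,-0.0084],[0,-0.0002,-0.0048]], fingers=[-1,-1,-1,-1,-1,-1,-1,-1])

```text
time_s: 20.65
tool_pos: [0.4971, -0.1482, 0.2597]
tcp_rot: [-2.423, 0.003, 1.476]
ft_force: [-1.2, -2.5, -0.8]
gripper_width: 0.0125
finger_force: 60.0
```

```bash
python3 -c "
from h import *
ang(); hatch('scene'); print(np.round(ctrl.observe()['joints'],3))"
```

```text
bar [ 0.5043 -0.1489  0.268 ] angle 0.724 radius 0.24 lat -0.002 F [-1.2 -2.5 -0.8] grip 0.0125 60.0 rot [-2.423  0.003  1.476] t 20.65
scene hatch angle 0.719 2563 of 2643 top bins [(np.float64(0.7), 1772), (np.float64(0.73), 527), (np.float64(0.67), 253), (np.float64(1.33), 17)]
[-0.388  0.696  1.192 -0.208  1.944 -0.298]
```

Request:
play_rows(delta_rot=[[0.02,0,0],[0.035,0,0],[0.035,0,0],[0.035,0,0],[0.035,0,0],[0.035,0,0],[0.035,0,0],[0.03,0,0]], dp=[[0,-0.0002,-0.0048],[0,-0.0004,-0.0084],[0,-0.0004,-0.0084],[0,-0.0004,-0.0084],[0,-0.0004,-0.0084],[0,-0.0004,-0.0084],[0,-0.0004,-0.0084],[0,-0.0003,-0.0072]], fingers=[-1,-1,-1,-1,-1,-1,-1,-1])

```text
time_s: 21.37
tool_pos: [0.5416, -0.1525, 0.3026]
tcp_rot: [-2.167, 0.002, 1.477]
ft_force: [1.8, -2.0, -2.1]
gripper_width: 0.0127
finger_force: 60.0
```

Request:
play_rows(delta_rot=[[0,0,0],[0,0,0],[0,0,0]], dp=[[0,0,0],[0,0,0],[0,0,0]], fingers=[-1,-1,-1])

```text
time_s: 21.62
tool_pos: [0.5412, -0.1525, 0.3023]
tcp_rot: [-2.169, 0.002, 1.477]
ft_force: [2.4, -2.5, -3.7]
gripper_width: 0.0123
finger_force: 60.0
```

```bash
python3 -c "
from h import *
ang(); hatch('scene'); print(np.round(ctrl.observe()['joints'],3))"
```

```text
bar [ 0.5502 -0.1533  0.3085] angle 0.981 radius 0.2401 lat -0.0019 F [ 2.4 -2.5 -3.7] grip 0.0123 60.0 rot [-2.169e+00  2.000e-03  1.477e+00] t 21.6167
scene hatch angle 0.972 2403 of 2501 top bins [(np.float64(0.97), 1312), (np.float64(0.94), 1007), (np.float64(0.91), 56), (np.float64(1.0), 54)]
[-0.354  0.857  0.89  -0.298  2.329 -0.355]
```

Angle about 0.975, clearly past the balance point and still held. I'll ease it back by 0.27 to about 0.70.

Request:
play_rows(delta_rot=[[-0.02,0,0],[-0.04,0,0],[-0.04,0,0],[-0.04,0,0],[-0.04,0,0],[-0.04,0,0],[-0.035,0,0],[-0.02,0,0]], dp=[[0,0.0002,0.0048],[0,0.0004,0.0096],[0,0.0004,0.0096],[0,0.0004,0.0096],[0,0.0004,0.0096],[0,0.0004,0.0096],[0,0.0004,0.0084],[0,0.0002,0.0048]], fingers=[-1,-1,-1,-1,-1,-1,-1,-1])

```text
time_s: 22.33
tool_pos: [0.4948, -0.148, 0.2568]
tcp_rot: [-2.451, 0.003, 1.477]
ft_force: [6.4, -3.8, -7.6]
gripper_width: 0.0119
finger_force: 60.0
```

Request:
play_rows(delta_rot=[[0,0,0],[0,0,0],[0,0,0],[0,0,0],[0,0,0],[0,0,0]], dp=[[0,0,0],[0,0,0],[0,0,0],[0,0,0],[0,0,0],[0,0,0]], fingers=[-1,-1,-1,-1,-1,-1])

```text
time_s: 22.83
tool_pos: [0.4951, -0.148, 0.2572]
tcp_rot: [-2.448, 0.003, 1.477]
ft_force: [4.9, -3.4, -6.0]
gripper_width: 0.0124
finger_force: 60.0
```

```bash
python3 -c "
from h import *
ang(); p=hatch('scene'); print(np.abs(ctrl.observe()['joint_velocities']).max().round(4))
for t in ['bottle','puck','screwdriver','purge_grip']:
    for r in nets.silhouettes(p,t)[:3]: P=pts(p,r['pixels']); len(P)>5 and print(t,round(r['score'],2),np.median(P,0).round(3))
cv2.imwrite('pics/s6.png',cv2.resize(p['frame'][:,:,::-1],(800,600))); ang()"
```

```text
bar [ 0.5021 -0.1487  0.2656] angle 0.711 radius 0.2401 lat -0.002 F [ 4.9 -3.4 -6. ] grip 0.0124 60.0 rot [-2.448  0.003  1.477] t 22.8333
scene hatch angle 0.705 2571 of 2652 top bins [(np.float64(0.7), 1552), (np.float64(0.67), 876), (np.float64(0.73), 124), (np.float64(0.64), 38)]
0.0023
bottle 0.87 [0.57  0.452 0.078]
bottle 0.53 [0.54  0.126 0.054]
puck 0.89 [ 0.52  -0.413  0.024]
screwdriver 0.85 [ 0.398 -0.496  0.023]
purge_grip 0.58 [0.394 0.264 0.052]
bar [ 0.5021 -0.1487  0.2656] angle 0.711 radius 0.2401 lat -0.0019 F [ 5.  -3.6 -6.7] grip 0.0125 60.0 rot [-2.448  0.003  1.477] t 23.0833
```

View pics/s6.png

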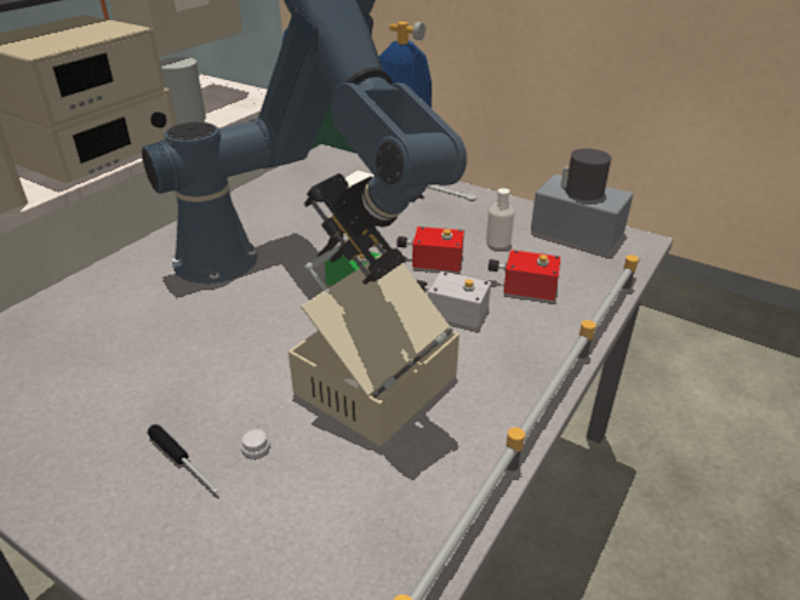

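The picture shows the hatch about 0.71 open, held by its bar near (330,265). The bystanders have not moved, and the aluminium valve's knob, at (420,286), is close to its block. The arm is still, so I'll hand in.

```bash
python3 -c "
from rig import ctrl
print(ctrl.job_done())"
```

```text
the job is handed in; nothing more can be done
None
```

I pulled the purge knob fully out and pushed it home. I then raised the hatch to about 0.98 rad and eased it back to about 0.71 rad, and handed in holding it still by the bar, at about 23 s. The first two bar grips slipped and the hatch dropped shut (first from at most 0.40 rad), before the third grip held; the bottle, puck and screwdriver did not move.

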